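# Dispense two batteries for the torch

### The job

The orange torch needs two fat batteries. On the dispenser that holds the fat batteries, press the blue paddle all the way down with the fingertips and let it come all the way up again, then do the same once more, so that two batteries roll out one after the other into its front tray and the other two stay up in the lane. Only press the paddle: do not touch or lift any battery, leave the dispenser of thin batteries unused, and do not disturb anything else on the board.

Things in the scene. Friction and masses are not known exactly. Their poses are not given: they have to be found in the camera images.
- fat_dispenser: grey metal dispenser with four FAT (C-size) batteries lying across its 54 mm lane, screwed down left or right of the other one; 196 x 82 mm plus the paddle beside it, 80 mm high. Origin: on its underside (the board top), below battery 1; its -x points to its front tray, +x to its rear, y across, z up. The lane's floor slopes down to the front by 0.16 rad, with the batteries in a row
- fat_axle (a point): middle of the blue rocker's cross axle (along the dispenser's y), at x = 2.3, y = 0, z = 44.4 mm in the dispenser's frame. A stop on the rocker stands in front of battery 1. Pressing the paddle (its front end) down sinks that stop and lifts the gate at its other end in front of battery 2, so one battery rolls out per full press. As the paddle comes up the row rolls on to the stop
- fat_paddle (a point): centre of the top of the blue ribbed paddle, 28 (x) x 30 (y) x 5 mm, beside the dispenser on its +y side, near the tray: at rest at x = -47.3, y = 60, z = 66.2 mm in the dispenser's frame, front edge up 0.34 rad. Pressed, it swings about the axle: on a full press its centre sinks 36 mm (and shifts under 5 mm in x), ending front edge down 0.34 rad. A spring pushes it up with 3 to 6 N
- fat_tray (a point): middle of the floor of that dispenser's front tray (x = -85 to -30 mm of its frame, 54 mm wide, closed by a 16 mm lip), which holds two fat batteries one behind the other
- fat_rocker (a joint): angle of that rocker: 0 with the paddle up and the front stop standing, 0.68 rad with the paddle fully down at its limit; a battery goes free at about 0.55. It springs back by itself
- thin_dispenser: the other dispenser, alike in colour and size but for a slightly lower paddle, and loaded with three THIN (AA-size) batteries; not to be used. Same frame and layout: origin on its underside, -x to its tray, paddle on its +y side
- thin_paddle (a point): centre of the top of the blue paddle of the dispenser of thin batteries, 64.2 mm above its underside and 60 mm to its +y side; leave it alone
- thin_rocker (a joint): angle of the rocker of the dispenser of thin batteries: 0 at rest, 0.68 fully pressed
- fat_cell_1: fat battery 1 of 4 counted from the tray end, 26 mm across, 50 mm long, white with a red band; origin at its centre, y along it; should roll out
- fat_cell_2: fat battery 2 of 4 counted from the tray end, 26 mm across, 50 mm long, white with a red band; origin at its centre, y along it; should roll out
- fat_cell_3: fat battery 3 of 4 counted from the tray end, 26 mm across, 50 mm long, white with a red band; origin at its centre, y along it; must stay in the lane
- fat_cell_4: fat battery 4 of 4 counted from the tray end, 26 mm across, 50 mm long, white with a red band; origin at its centre, y along it; must stay in the lane
- thin_cell_1: thin battery 1 of 3 counted from the tray end, 14.5 mm across, 50 mm long; origin at its centre; stays where it is
- thin_cell_2: thin battery 2 of 3 counted from the tray end, 14.5 mm across, 50 mm long; origin at its centre; stays where it is
- thin_cell_3: thin battery 3 of 3 counted from the tray end, 14.5 mm across, 50 mm long; origin at its centre; stays where it is
- torch: orange torch, 170 mm long, 46 mm across the head, lying on the board; origin on its underside at mid length, x to its head; not to be moved
- comb: black plastic comb, 175 x 36 x 5 mm, lying flat near the board's far edge; origin at the centre of its underside; not to be moved
- incense_holder: grey ceramic incense dish, 100 mm across, 16 mm high with a thin stick to 79 mm; origin at the centre of its underside; not to be moved
- tealight_glass: amber tealight glass, 66 mm across, 55 mm high; origin at the centre of its underside; not to be moved
- cabinet: miniature white cabinet, 140 x 180 x 190 mm, fixed on the board's right end; origin at the centre of its underside
- cabinet_door0_handle (a point): knob of the cabinet's door, which stands ajar; not to be moved
Mind the look-alikes: they are no part of the job. Leave any pink look-alike of the fat_cell_4 alone.

How it is judged:
On the way, in this order (a step that is already met when the one before it is completed fails the run):
1. the first fat battery has rolled into the tray, the second is still held in the lane and the paddle is up again (x of fat_cell_1 in the frame of fat_dispenser between -0.09 and -0.03 m and z of fat_cell_1 in the frame of fat_dispenser below 0.058 m and x of fat_cell_2 in the frame of fat_dispenser above -0.015 m and value of joint fat_rocker below 0.07 rad), for 0.1 s.
2. the second press lets the second fat battery roll into the tray (x of fat_cell_1 in the frame of fat_dispenser between -0.09 and -0.03 m and z of each of fat_cell_1, fat_cell_2 in the frame of fat_dispenser below 0.058 m and x of fat_cell_2 in the frame of fat_dispenser between -0.09 and -0.03 m), for 0.1 s.
At the end, for the whole second after the job is handed in: fat batteries 1 and 2 lie still in the tray (30 to 90 mm in front of the dispenser's origin), 3 and 4 are still held in the lane (no more than 15 mm in front of the origin), and the paddle is up again (rocker under 0.07 rad) (all of step 2 and x of each of fat_cell_3, fat_cell_4 in the frame of fat_dispenser above -0.015 m and linear speed of each of fat_cell_1, fat_cell_2, fat_cell_3, fat_cell_4 below 0.02 m/s and value of joint fat_rocker below 0.07 rad); the robot touches nothing.
It fails at once if a third fat battery was let out (x of any of fat_cell_3, fat_cell_4 in the frame of fat_dispenser below -0.022 m).
It fails at once if a battery was touched with the fingers (contact force between the fingers and fat_cell_1 above 0.5 N or contact force between the fingers and fat_cell_2 above 0.5 N or contact force between the fingers and fat_cell_3 above 0.5 N or contact force between the fingers and fat_cell_4 above 0.5 N or contact force between the fingers and thin_cell_1 above 0.5 N or contact force between the fingers and thin_cell_2 above 0.5 N or contact force between the fingers and thin_cell_3 above 0.5 N).
It fails at once if a fat battery was lifted out of the dispenser (z of any of fat_cell_1, fat_cell_2, fat_cell_3, fat_cell_4 in the frame of fat_dispenser above 0.095 m).
It fails at once if the dispenser of thin batteries was worked (value of joint thin_rocker above 0.12 rad or distance of any of thin_cell_1, thin_cell_2, thin_cell_3 from where it was at the start of the episode above 0.012 m).
It fails at once if something else on the board was moved (distance of any of torch, comb, incense_holder, tealight_glass from where it was at the start of the episode above 0.015 m or distance of cabinet_door0_handle from where it was at the start of the episode above 0.02 m).
It also fails if it takes over 42 s, if anything falls off the work surface, if the arm or the gripper's body presses on something with over 40 N, if the wrist force passes 120 N, or if a joint passes its speed limit or range.

### The arm

A 6-joint arm with a two-finger parallel gripper is mounted at the origin on the work surface. World frame = base frame: x ahead of the robot, y to its left, z up, the work surface at z = 0. Lengths are in m, angles in rad, forces in N, time in s.
With the tool pointing down it reaches from about 0.35 to 0.775 m from the base axis. Payload 5.5 kg.
Tool frame: the origin (TCP) lies midway between the tips of the shut fingers; the grasp point (between the pads) lies 19 mm behind it; x points along the fingers, y is the direction in which the jaws open and shut, and the axes are right-handed (so a half turn about x gives the same grasp; the last joint's range is limited). The gripper opens to 85 mm and grips with 20 to 120 N. Pads are 22 mm wide; open, the fingers measure 114 mm over their backs; the gripper's body (76 mm by 85 mm) begins 54 mm behind the grasp point. The pads swing forward as they close: fully open they stand 13 mm farther back than shut.
Start: joints at [1.177, 0.313, 0.046, 1.304, 0, 1.431], TCP at [0.144, 0.557, 0.231] pointing down, gripper open.
Joint ranges: [-2.76, 2.76], [-0.86, 1.69], [-1.03, 1.26], [-2.2, 2.34], [-1.47, 1.5], [-3.14, 3.14]. Speed limits (rad/s): [2.57, 2.57, 3.14, 3.14, 3.14, 3.14].

### API

Orientations are given as a unit quaternion [w, x, y, z].
In Python, from workcell import env, optics, order, models gives the robot as it stands. The module is installed in compiled form; this text tells all that it offers.
- The arm moves only by the tool servo_tool, never from a script. Its argument "moves" is a list of rows, each a list of 5 numbers: the shift along the tool's x, y, z in cm, then the turn about the tool's x in rad, then the closure, from -1 (fully open) to 1 (shut). A call has exactly 10 rows; each row shifts and turns the commanded pose from where the row before left it, along the tool's axes as they then stand; what a row does not reach is not made up. A row lasts 1/8 s, in which the tool goes at most 62.5 mm and 10.7 degrees, less where a joint would pass 70% of its speed; a pose out of reach is approached as far as the arm can. A call is refused whole if a number of a shift passes 6.25 or a number of a turn 0.188, either way. A call with a gripper value outside its range is refused whole. The fingers move at their own pace and stop on an object; "grip_force" is the grip in N (left out, the last holds). Time passes only in rows, so rows that do not move let the fingers close, or fill a call up. It gives the time, the measured TCP pose, the force and the opening at its end, in the units of the state.
- env.get_state(): the state, without advancing time (a new reading comes with each control period).
- optics.read_camera(name): name is "scene" or "side" or "wrist"; returns a dict with "pixels" (400x640x3 uint8, blue, green, red), "vertical_fov" (degrees; the focal length in pixels is half the picture's height over the tangent of half this angle, whatever the lens; pixels are square), "cx", "cy" (the principal point, pixels), "extrinsics" (4x4, takes a point from world to camera coordinates). Camera axes: x right, y up, looking along -z (the intrinsics and any distortion apply to the point x, -y, -z); pixel columns grow to the right and rows downward; lengths in m; the calibration is good to about 2 mm. A picture is of the moment at which its call begins. There is no depth.
- order.hand_in(): hands the job in, once; it reports no verdict.
Trained networks look in a picture, given as the dict that the camera call returned (one of the last four; its "shot" number tells which), for a name from the list of things; names that differ only in an ending like _2 or _b are one class to them, and where a whole thing is asked for, a point or a joint stands for the part that bears it (a point fixed in the world has none). Each returns a list of dicts, best first, with "conf" (0 to 1); they miss things now and then, are a little off and sometimes report something else, mostly with a low value. They report only what shows in the picture. A call takes as long as a camera call. They do not tell look-alikes from the thing itself.
- models.outline_of(name, picture): "pixels" (400x640 bool, what is visible of it) and "location" ([column, row] in pixels, amid what is visible of it).
- models.pinpoint(name, picture): "location" ([column, row] in pixels: a listed point, or the origin of a listed thing).
The state is a dict: "clock": time; "joint_pos": joint angles; "qvel": joint speeds; "tau": joint torques, N m; "tcp_pos": TCP position; "orientation": TCP orientation; "wrist_force": force on the tool from outside, world axes, zero at the start; "ft_torque": the same for the moment, N m; "finger_gap": finger opening in m.
Only numpy, scipy, OpenCV 4.12 (cv2) and the standard library are available. Lean on these libraries where they do the work, as an engineer would, in place of code of your own. Each camera call takes 0.05 s, during which the arm holds its last target.

## Working session

There is one attempt and no reset: what is moved stays moved. The work goes in short steps, Python scripts to look and compute and a tool call to move; the robot and the scene stay as the last step left them, time stands still between calls to the robot, and variables do not carry over. Pictures are saved under pics/ and viewed, and the job is handed in when it is done.

Besides the shell and the picture viewer there is one more tool, called after "Emit:" in YAML: its name, and indented under it one key for each argument. servo_tool: Moves the arm, as the interface text tells. Its arguments: {"type":"object","properties":{"moves":{"type":"array"},"grip_force":{"type":"number"}},"required":["moves"]}

```bash
mkdir -p pics
cat > h.py <<'E'
import numpy as np, cv2
from workcell import env, optics, order, models
def K(p):
    f=200/np.tan(np.radians(p['vertical_fov'])/2); return f,p['cx'],p['cy']
def ray(p,uv):
    f,cx,cy=K(p); E=np.array(p['extrinsics']); R=E[:3,:3]; t=E[:3,3]
    d=np.array([(uv[0]-cx)/f,-(uv[1]-cy)/f,-1.]); return -R.T@t, R.T@d
def atz(p,uv,z):
    c,d=ray(p,uv); return c+d*(z-c[2])/d[2]
def proj(p,X):
    f,cx,cy=K(p); E=np.array(p['extrinsics']); q=E[:3,:3]@np.array(X)+E[:3,3]
    return np.array([cx+f*q[0]/-q[2], cy-f*q[1]/-q[2]])
def tri(obs):
    A=np.zeros((3,3));b=np.zeros(3)
    for p,uv in obs:
        c,d=ray(p,uv); d/=np.linalg.norm(d); M=np.eye(3)-np.outer(d,d);A+=M;b+=M@c
    return np.linalg.solve(A,b)
E
python3 - <<'E'
from h import *
s=env.get_state();print({k:np.round(v,3) for k,v in s.items()})
for c in ['scene','side','wrist']:
    p=optics.read_camera(c); cv2.imwrite(f'pics/{c}0.png',p['pixels']); print(c,[k for k in p],p['vertical_fov'],p['cx'],p['cy'],np.round(p['extrinsics'],3).tolist())
    for n in ['fat_dispenser','thin_dispenser','fat_paddle','thin_paddle','fat_axle','fat_tray','fat_cell_1','thin_cell_1','torch']:
        print(n,[(np.round(d['location'],1).tolist(),round(d['conf'],2)) for d in models.pinpoint(n,p)])
E
```

```text
{'clock': np.float64(0.0), 'joint_pos': array([ 1.177,  0.314,  0.045,  1.304, -0.   ,  1.431]), 'qvel': array([ 0.001,  0.001, -0.001, -0.   ,  0.   , -0.   ]), 'tau': array([ 0.0000e+00, -4.8063e+01,  2.9853e+01,  2.0000e-02, -0.0000e+00,
       -0.0000e+00]), 'tcp_pos': array([0.144, 0.556, 0.23 ]), 'orientation': array([ 0.701,  0.089,  0.702, -0.09 ]), 'wrist_force': array([-0.111, -0.36 ,  0.312]), 'ft_torque': array([-0.008,  0.005,  0.017]), 'finger_gap': np.float64(0.085)}
scene ['pixels', 'vertical_fov', 'cx', 'cy', 'extrinsics', 'shot'] 54.292504294899835 318.9449901276847 205.47159887054258 [[0.795, 0.607, 0.007, -0.491], [-0.51, 0.663, 0.548, 0.232], [0.328, -0.439, 0.836, -1.667], [0.0, 0.0, 0.0, 1.0]]
fat_dispenser [([328.8, 187.3], 0.61), ([332.7, 184.3], 0.19)]
thin_dispenser [([269.1, 250.4], 0.65), ([392.2, 153.6], 0.31)]
fat_paddle [([374.8, 122.1], 0.61), ([329.3, 157.7], 0.48)]
thin_paddle [([267.6, 216.9], 0.45)]
fat_axle [([346.2, 187.6], 0.51), ([330.7, 180.1], 0.48)]
fat_tray [([312.7, 176.3], 0.8)]
fat_cell_1 [([328.0, 179.0], 0.61), ([337.8, 188.2], 0.56),
[... 770 characters left out ...]
441.4, 153.6], 0.39), ([424.0, 195.5], 0.32)]
fat_cell_1 [([300.8, 243.4], 0.62), ([243.5, 217.8], 0.59), ([303.3, 245.3], 0.52), ([293.6, 230.8], 0.52), ([287.4, 226.5], 0.45)]
thin_cell_1 [([372.7, 189.9], 0.62), ([369.1, 187.8], 0.52), ([209.4, 295.6], 0.5), ([379.6, 190.0], 0.47), ([314.6, 260.6], 0.35)]
torch [([215.0, 347.4], 0.81)]
wrist ['pixels', 'vertical_fov', 'cx', 'cy', 'extrinsics', 'shot'] 61.04303083793501 324.0005235984796 207.57254436501873 [[0.25, 0.968, 0.0, -0.576], [-0.92, 0.238, -0.312, 0.041], [-0.302, 0.078, 0.95, -0.38], [0.0, 0.0, 0.0, 1.0]]
fat_dispenser []
thin_dispenser []
fat_paddle []
thin_paddle []
fat_axle []
fat_tray []
fat_cell_1 []
thin_cell_1 []
torch []
```

Run:
```python
import cv2
a=cv2.imread('pics/scene0.png');cv2.imwrite('pics/scene0c.png',cv2.resize(a[80:350,180:500],None,fx=2.2,fy=2.2,interpolation=2))
a=cv2.imread('pics/side0.png');cv2.imwrite('pics/side0c.png',cv2.resize(a[120:380,170:490],None,fx=2.3,fy=2.3,interpolation=2))
```

```text
(no output)
```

View pics/scene0.png

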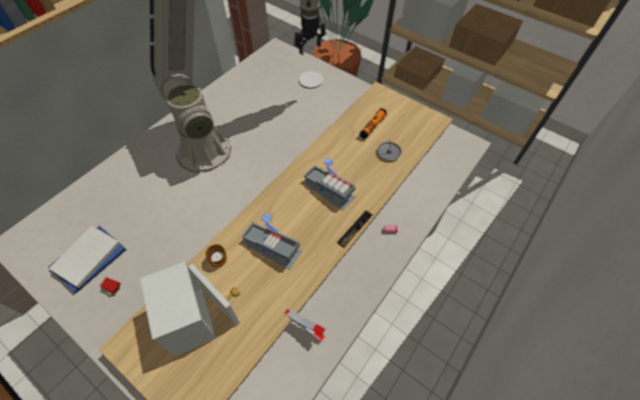

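View pics/side0.png

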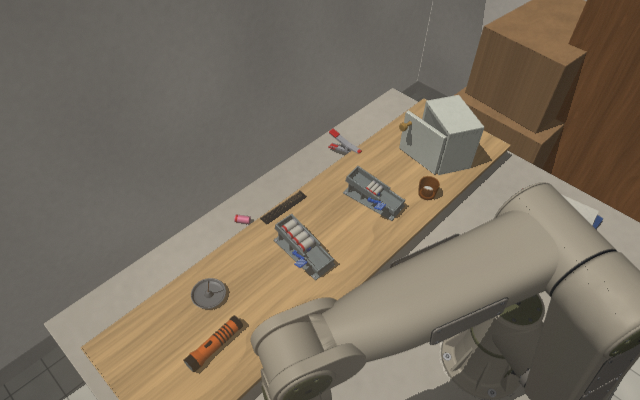

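View pics/scene0c.png

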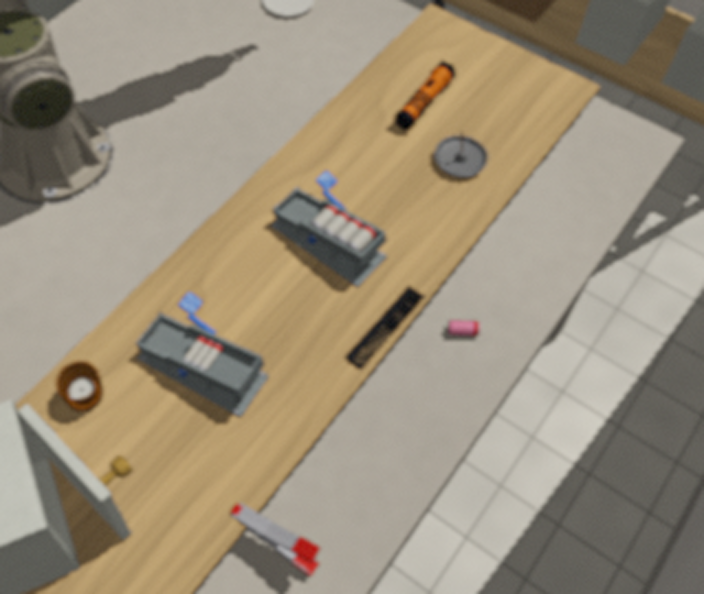

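View pics/side0c.png

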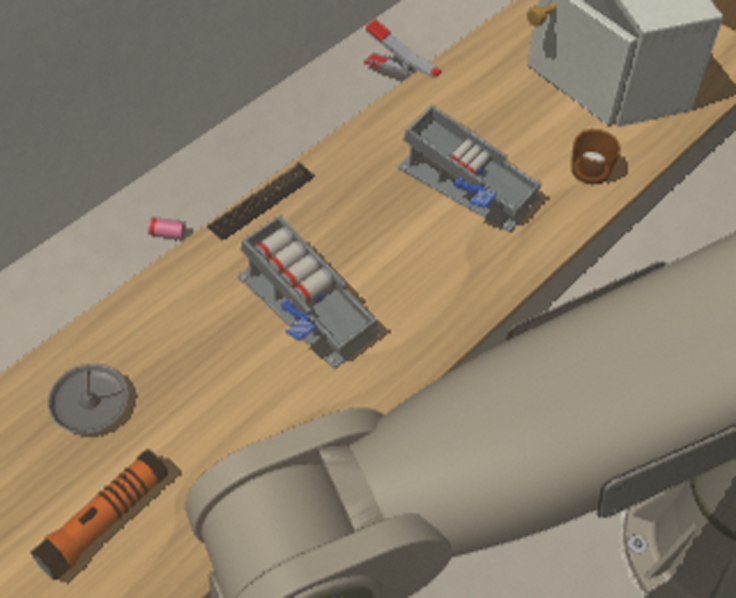

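Run:
```python
from h import *
a=cv2.imread('pics/scene0.png');cv2.imwrite('pics/scene0d.png',cv2.resize(a[145:220,290:370],None,fx=8,fy=8,interpolation=2))
a=cv2.imread('pics/side0.png');cv2.imwrite('pics/side0d.png',cv2.resize(a[205:285,265:345],None,fx=7.4,fy=7.4,interpolation=2))
S=optics.read_camera('scene');T=optics.read_camera('side')
X=tri([(S,(329,161)),(T,(300.5,262.6))]);print(X,proj(S,X),proj(T,X))
X=tri([(S,(312.7,176.3)),(T,(320,260))]);print(X,proj(S,X),proj(T,X))
print(proj(S,env.get_state()['tcp_pos']),proj(T,env.get_state()['tcp_pos']))
```

```text
[0.51375014 0.19373285 0.12828659] [328.51844677 161.03944236] [299.86329945 262.52649762]
[0.49472    0.1254089  0.08936272] [313.53023896 176.25414029] [321.06724517 260.08587657]
[310.4019462  52.8305797] [298.6411412  448.21964265]
```

View pics/scene0d.png

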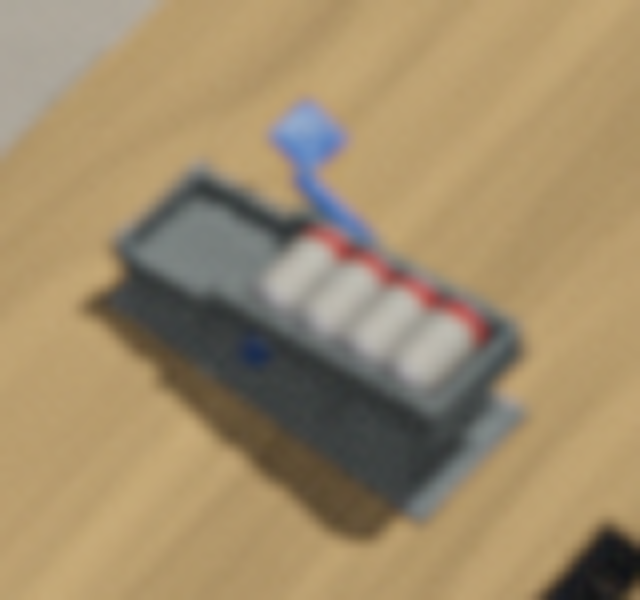

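View pics/side0d.png

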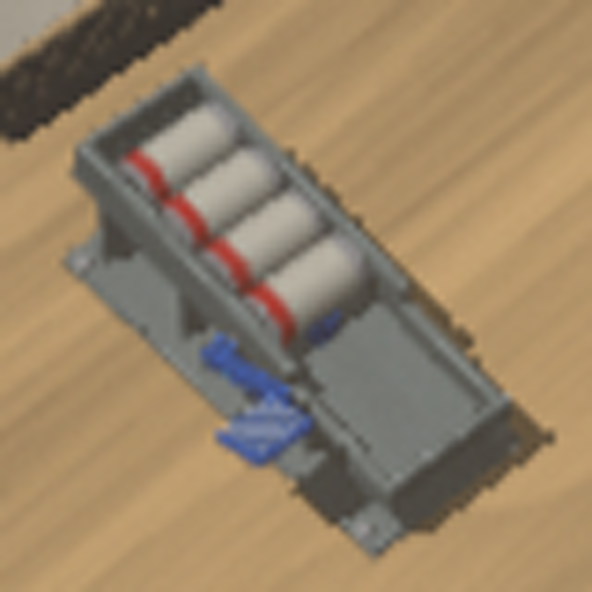

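Run:
```python
from h import *
S=optics.read_camera('scene');T=optics.read_camera('side')
P={'pad':((328.5,162),(300.8,262.8)),'f+':((315,165.6),(317,271.2)),'r+':((355,187.5),(275.8,225.3)),'f-':((305,175),(333.6,259.7)),'r-':((344.4,196.5),(292,214.2))}
Q={}
for k,(a,b) in P.items():
    X=tri([(S,a),(T,b)]);Q[k]=X;print(k,X.round(4),(proj(S,X)-a).round(1),(proj(T,X)-b).round(1))
for a,b in(('f+','r+'),('f-','r-'),('f-','f+'),('r-','r+')):
    d=Q[b]-Q[a];print(a,b,np.degrees(np.arctan2(d[1],d[0])),np.linalg.norm(d))
```

```text
pad [0.5139 0.1916 0.1247] [-0.3  0. ] [-0.4 -0. ]
f+ [0.4719 0.1651 0.0975] [ 0.2 -0. ] [0.2 0. ]
r+ [0.6625 0.1517 0.129 ] [-0.3  0. ] [-0.4 -0.1]
f- [0.4676 0.104  0.0975] [-0.6  0. ] [-0.8 -0.1]
r- [0.6563 0.0913 0.1355] [-0.7  0.1] [-0.8 -0.1]
f+ r+ -4.041593954313585 0.19358440457558418
f- r- -3.8514923618702848 0.192941223658117
f- f+ 85.89973205915864 0.06128607463850002
r- r+ 84.14435946454121 0.06103971942776605
```

```bash
cat >> h.py <<'E'
from scipy.spatial.transform import Rotation as Ro
def RT():
    s=env.get_state();q=s['orientation'];return s,Ro.from_quat([q[1],q[2],q[3],q[0]]).as_matrix()
def plan(t,yaw=-4.2):
    s,R=RT(); print('clock',s['clock'],'tcp',s['tcp_pos'].round(4),'F',np.round(s['wrist_force'],2),'gap',s['finger_gap'])
    print('R',R.round(3).tolist())
    print('shift cm (tool)',(R.T@(np.array(t)-s['tcp_pos'])*100).round(2))
    y=np.array([-np.sin(np.radians(yaw)),np.cos(np.radians(yaw)),0])
    for sg in(1,-1):
        v=R.T@(sg*y);print('turn',np.arctan2(v[2],v[1]))
E
python3 -c "
from h import *
plan([.514,.193,.2])"
```

```text
clock 1.7 tcp [0.1444 0.5566 0.2313] F [-0.67 -0.3   0.39] gap 0.08527544119149649
R [[0.0, 0.251, 0.968], [0.0, 0.968, -0.251], [-1.0, 0.0, -0.0]]
shift cm (tool) [  3.13 -25.92  44.91]
turn -0.18049517140993568
turn 2.9610974821798575
```

Emit:
servo_tool:
  moves:
    - [0, -2.6, 4.5, 0, 1]
    - [0, -2.6, 4.5, 0, 1]
    - [0, -2.6, 4.5, 0, 1]
    - [0, -2.6, 4.5, 0, 1]
    - [0, -2.6, 4.5, 0, 1]
    - [0, -2.6, 4.5, 0, 1]
    - [0, -2.6, 4.5, 0, 1]
    - [0, -2.6, 4.5, 0, 1]
    - [0, -2.6, 4.5, 0, 1]
    - [0, -2.5, 4.4, -0.18, 1]
  grip_force: 30

```text
clock: 2.95
tcp_pos: [0.5152, 0.1918, 0.2315]
orientation: [0.707, 0.025, 0.706, -0.024]
wrist_force: [0.6, 1.0, 0.3]
finger_gap: -0.0
```

```bash
python3 -c "
from h import *
plan([.514,.193,.165])
for c in ['scene','side','wrist']:
    p=optics.read_camera(c); cv2.imwrite(f'pics/{c}1.png',p['pixels'])
    print(c,proj(p,env.get_state()['tcp_pos']),proj(p,[.514,.1916,.1247]))
    for n in ['fat_paddle','fat_axle','fat_tray']: print(n,[(np.round(d['location'],1).tolist(),round(d['conf'],2)) for d in models.pinpoint(n,p)])
"
```

```text
clock 2.95 tcp [0.5152 0.1918 0.2315] F [0.6  1.01 0.33] gap -1.6487580570563074e-05
R [[0.001, 0.07, 0.998], [0.0, 0.998, -0.07], [-1.0, 0.0, 0.0]]
shift cm (tool) [ 6.65  0.11 -0.13]
turn 0.003737588557761267
turn -3.137855065032032
scene [329.66363921 144.23819033] [328.21035036 162.0246007 ]
fat_paddle [([268.8, 246.2], 0.41)]
fat_axle [([327.2, 183.5], 0.43)]
fat_tray [([313.3, 175.4], 0.76)]
side [299.54436455 240.88402204] [300.35251951 262.74265769]
fat_paddle [([299.9, 263.5], 0.64)]
fat_axle [([303.8, 241.2], 0.49)]
fat_tray [([318.5, 261.8], 0.79)]
wrist [322.54396145 274.04397172] [319.87061361 206.45807435]
fat_paddle [([316.7, 212.1], 0.66)]
fat_axle [([315.4, 212.6], 0.61)]
fat_tray [([548.5, 296.7], 0.42)]
```

View pics/wrist1.png

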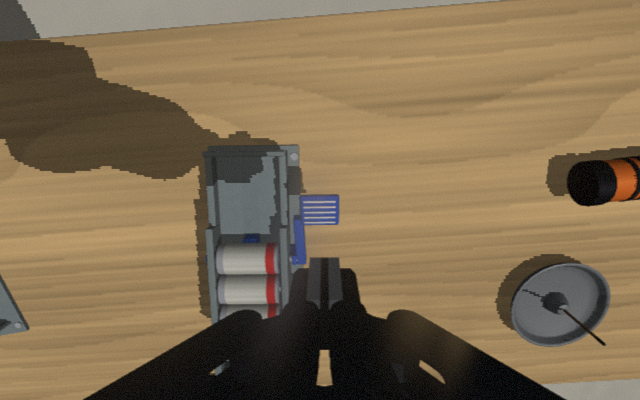

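View pics/side1.png

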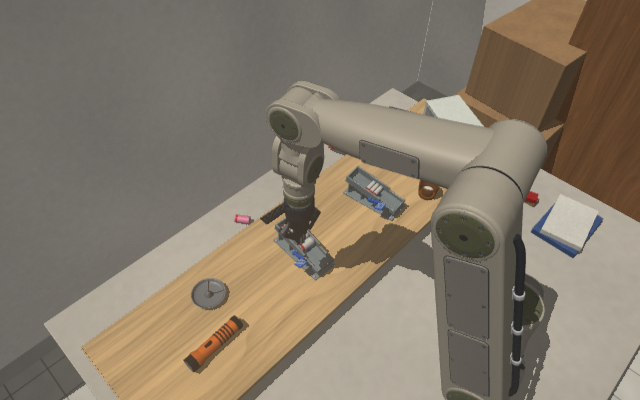

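View pics/scene1.png

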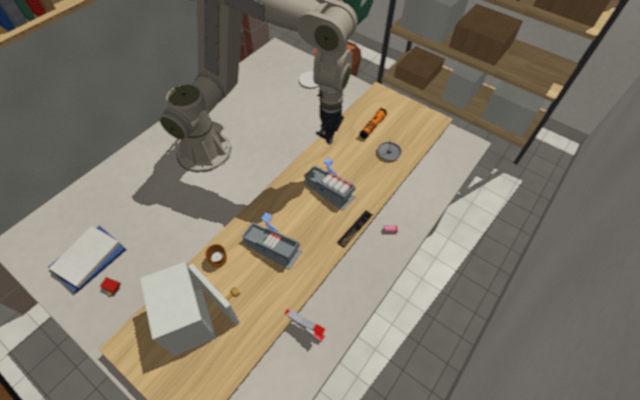

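Emit:
servo_tool:
  moves:
    - [2.5, 0.2, -0.2, 0, 1]
    - [2.5, 0, 0, 0, 1]
    - [2.5, 0, 0, 0, 1]
    - [1.5, 0, 0, 0, 1]
    - [0.5, 0, 0, 0, 1]
    - [0.5, 0, 0, 0, 1]
    - [0.5, 0, 0, 0, 1]
    - [0.5, 0, 0, 0, 1]
    - [0, 0, 0, 0, 1]
    - [0, 0, 0, 0, 1]

```text
clock: 4.8
tcp_pos: [0.5125, 0.1955, 0.1216]
orientation: [0.707, 0.026, 0.706, -0.026]
wrist_force: [0.4, 0.9, 3.3]
finger_gap: -0.0001
```

```bash
python3 -c "
from h import *
plan([.514,.193,.095])
p=optics.read_camera('wrist'); cv2.imwrite('pics/wrist2.png',p['pixels'])
p=optics.read_camera('side'); cv2.imwrite('pics/side2.png',cv2.resize(p['pixels'][200:290,250:350],None,fx=6,fy=6,interpolation=2))
"
```

```text
clock 4.8 tcp [0.5125 0.1955 0.1216] F [0.42 0.9  3.34] gap -9.770996590003791e-05
R [[0.001, 0.074, 0.997], [0.0, 0.997, -0.074], [-1.0, 0.0, 0.001]]
shift cm (tool) [ 2.66 -0.24  0.16]
turn -0.0004936046274591809
turn 3.1410990489623343
```

View pics/wrist2.png

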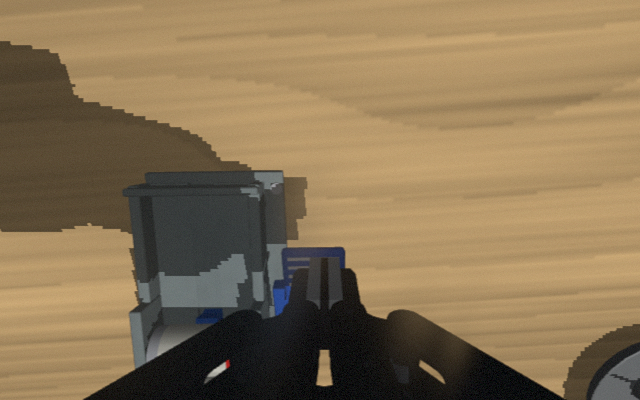

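View pics/side2.png

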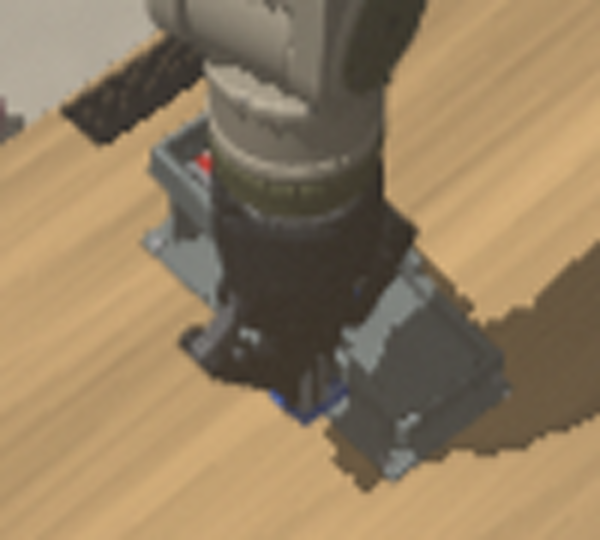

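Emit:
servo_tool:
  moves:
    - [-0.7, -0.4, 0, 0, 1]
    - [0.7, 0, 0, 0, 1]
    - [0.5, 0, 0, 0, 1]
    - [0.5, 0, 0, 0, 1]
    - [0.5, 0, 0, 0, 1]
    - [0.4, 0, 0, 0, 1]
    - [0.3, 0, 0, 0, 1]
    - [0.2, 0, 0, 0, 1]
    - [0.1, 0, 0, 0, 1]
    - [0, 0, 0, 0, 1]

```text
clock: 6.15
tcp_pos: [0.5121, 0.1911, 0.0963]
orientation: [0.707, 0.026, 0.706, -0.026]
wrist_force: [-0.3, -0.9, 6.1]
finger_gap: 0.0004
```

```bash
python3 -c "
from h import *
plan([.514,.193,.09])
p=optics.read_camera('wrist'); cv2.imwrite('pics/wrist3.png',p['pixels'])
"
```

```text
clock 6.15 tcp [0.5121 0.1911 0.0963] F [-0.34 -0.92  6.14] gap 0.0003514760282516304
R [[0.001, 0.074, 0.997], [-0.0, 0.997, -0.074], [-1.0, -0.0, 0.001]]
shift cm (tool) [0.63 0.2  0.18]
turn -0.0006004373070238489
turn 3.1409922162827693
```

View pics/wrist3.png

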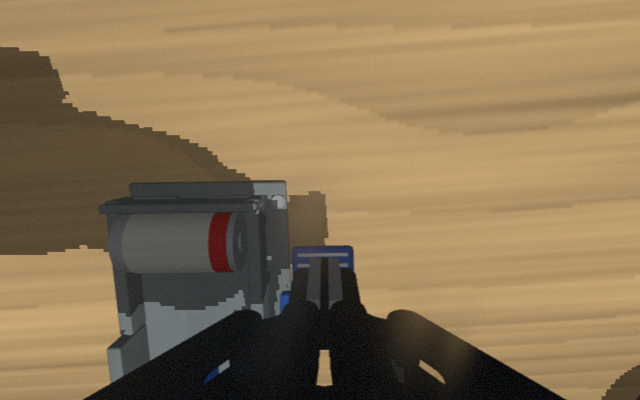

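Emit:
servo_tool:
  moves:
    - [0.3, 0, 0, 0, 1]
    - [0.2, 0, 0, 0, 1]
    - [0.1, 0, 0, 0, 1]
    - [0, 0, 0, 0, 1]
    - [0, 0, 0, 0, 1]
    - [0, 0, 0, 0, 1]
    - [0, 0, 0, 0, 1]
    - [0, 0, 0, 0, 1]
    - [0, 0, 0, 0, 1]
    - [0, 0, 0, 0, 1]

```text
clock: 7.45
tcp_pos: [0.5128, 0.1912, 0.094]
orientation: [0.708, 0.026, 0.705, -0.026]
wrist_force: [-8.9, -2.7, 28.4]
finger_gap: 0.0003
```

Emit:
servo_tool:
  moves:
    - [-0.6, 0, 0, 0, 1]
    - [-0.5, 0, 0, 0, 1]
    - [-0.5, 0, 0, 0, 1]
    - [-0.6, 0, 0, 0, 1]
    - [-0.6, 0, 0, 0, 1]
    - [-0.6, 0, 0, 0, 1]
    - [-0.7, 0, 0, 0, 1]
    - [-1.0, 0, 0, 0, 1]
    - [-1.0, 0, 0, 0, 1]
    - [0, 0, 0, 0, 1]

```text
clock: 8.7
tcp_pos: [0.5122, 0.1915, 0.1522]
orientation: [0.707, 0.026, 0.706, -0.026]
wrist_force: [-0.1, 0.1, -0.9]
finger_gap: 0.0003
```

Emit:
servo_tool:
  moves:
    - [-1.0, 0, 0, 0, 1]
    - [-1.0, 0, 0, 0, 1]
    - [-1.0, 0, 0, 0, 1]
    - [-1.0, 0, 0, 0, 1]
    - [0, 0, 0, 0, 1]
    - [0, 0, 0, 0, 1]
    - [0, 0, 0, 0, 1]
    - [0, 0, 0, 0, 1]
    - [0, 0, 0, 0, 1]
    - [0, 0, 0, 0, 1]

```text
clock: 9.95
tcp_pos: [0.5118, 0.1913, 0.1912]
orientation: [0.707, 0.026, 0.707, -0.026]
wrist_force: [-0.5, 0.3, 0.0]
finger_gap: -0.0
```

```bash
python3 -c "
from h import *
plan([.514,.193,.135])
p=optics.read_camera('wrist'); cv2.imwrite('pics/wrist4.png',p['pixels'])
p=optics.read_camera('scene'); cv2.imwrite('pics/scene4.png',cv2.resize(p['pixels'][145:220,290:370],None,fx=8,fy=8,interpolation=2))
"
```

```text
clock 9.95 tcp [0.5118 0.1913 0.1912] F [-0.47  0.29  0.  ] gap -2.8715022467703047e-05
R [[-0.0, 0.074, 0.997], [0.0, 0.997, -0.074], [-1.0, 0.0, -0.0]]
shift cm (tool) [5.62 0.18 0.21]
turn -0.0004564236634967066
turn 3.1411362299262966
```

View pics/wrist4.png

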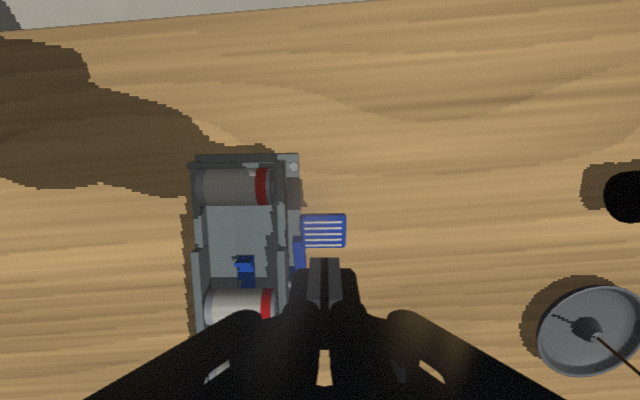

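View pics/scene4.png

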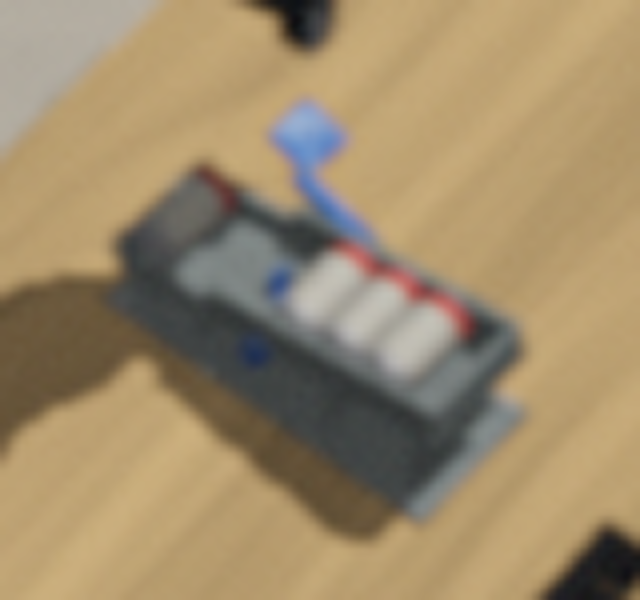

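```bash
python3 -c "
from h import *
p=optics.read_camera('side'); cv2.imwrite('pics/side5.png',cv2.resize(p['pixels'][205:285,265:345],None,fx=7,fy=7,interpolation=2))
p=optics.read_camera('scene'); cv2.imwrite('pics/scene5.png',cv2.resize(p['pixels'][145:220,290:370],None,fx=8,fy=8,interpolation=2))
print(env.get_state()['clock'])
"
```

```text
10.15
```

View pics/side5.png

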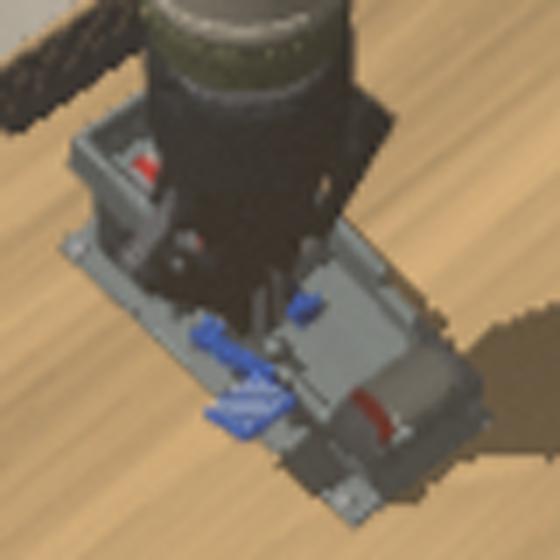

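View pics/scene5.png

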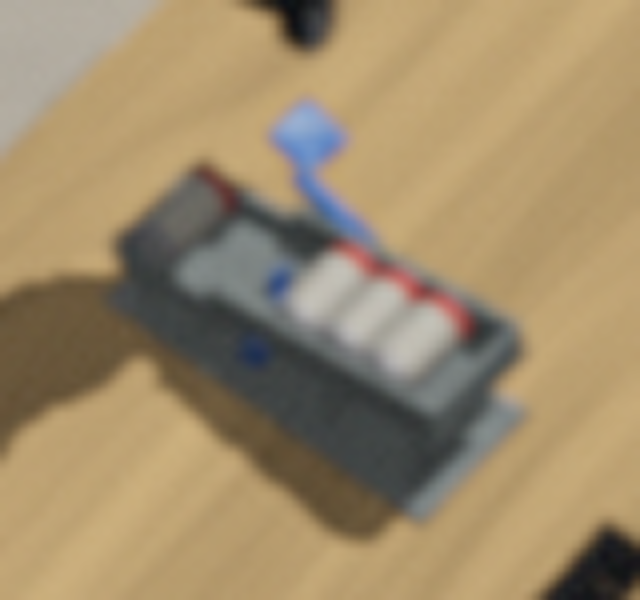

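Emit:
servo_tool:
  moves:
    - [-1.5, 0, 0, 0, 1]
    - [-1.5, 0, 0, 0, 1]
    - [-1.0, 0, 0, 0, 1]
    - [0, 0, -4.5, 0, 1]
    - [0, 0, -4.5, 0, 1]
    - [0, 0, 0, 0, 1]
    - [0, 0, 0, 0, 1]
    - [0, 0, 0, 0, 1]
    - [0, 0, 0, 0, 1]
    - [0, 0, 0, 0, 1]

```text
clock: 11.4
tcp_pos: [0.4225, 0.1979, 0.2311]
orientation: [0.706, 0.026, 0.707, -0.026]
wrist_force: [-0.1, -0.1, -0.2]
finger_gap: 0.0
```

```bash
python3 -c "
from h import *
p=optics.read_camera('wrist'); cv2.imwrite('pics/wrist6.png',p['pixels'])
p=optics.read_camera('scene'); cv2.imwrite('pics/scene6.png',cv2.resize(p['pixels'][145:220,290:370],None,fx=8,fy=8,interpolation=2))
p=optics.read_camera('side'); cv2.imwrite('pics/side6.png',cv2.resize(p['pixels'][205:285,265:345],None,fx=7,fy=7,interpolation=2))
print(env.get_state()['clock'],env.get_state()['tcp_pos'])
"
```

```text
11.55 [0.42220372 0.19789183 0.2311393 ]
```

View pics/wrist6.png

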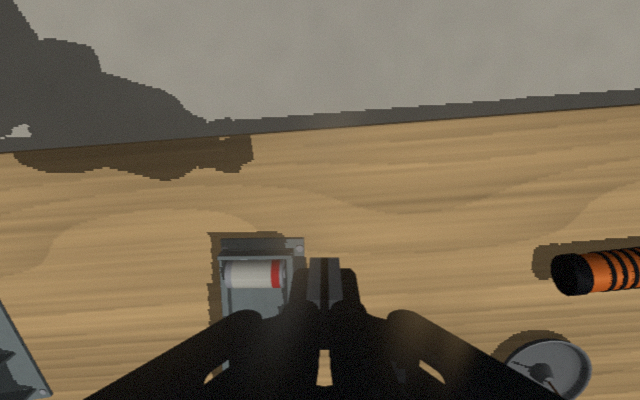

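View pics/side6.png

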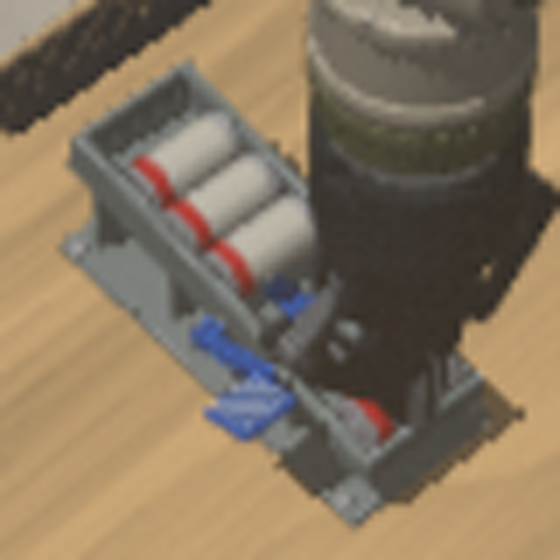

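View pics/scene6.png

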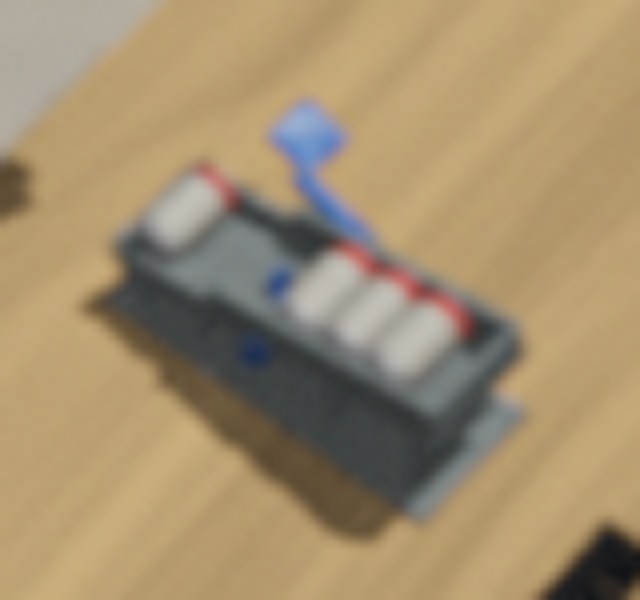

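Emit:
servo_tool:
  moves:
    - [0, -0.1, 4.5, 0, 1]
    - [0, 0, 4.6, 0, 1]
    - [3, 0, 0, 0, 1]
    - [3, 0, 0, 0, 1]
    - [3, 0, 0, 0, 1]
    - [1.7, 0, 0, 0, 1]
    - [0.6, 0, 0, 0, 1]
    - [0.6, 0, 0, 0, 1]
    - [0, 0, 0, 0, 1]
    - [0, 0, 0, 0, 1]

```text
clock: 12.8
tcp_pos: [0.5131, 0.1904, 0.113]
orientation: [0.707, 0.026, 0.706, -0.026]
wrist_force: [-1.0, 0.4, 3.7]
finger_gap: -0.0001
```

```bash
python3 -c "
from h import *
p=optics.read_camera('scene'); cv2.imwrite('pics/scene7.png',cv2.resize(p['pixels'][145:220,290:370],None,fx=8,fy=8,interpolation=2))
print(env.get_state()['clock'],env.get_state()['tcp_pos'],env.get_state()['wrist_force'])
"
```

```text
12.85 [0.51307985 0.19036398 0.11297492] [-2.0243185   0.17762383  3.01887628]
```

View pics/scene7.png

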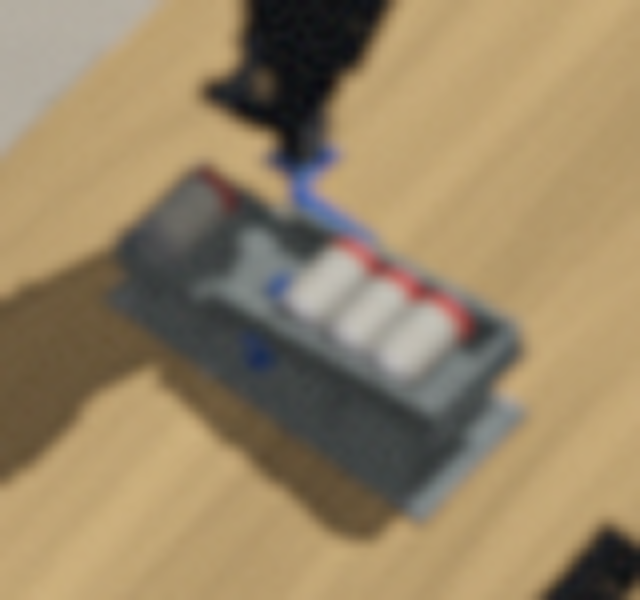

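Emit:
servo_tool:
  moves:
    - [-3, 0, 0, 0, 1]
    - [-3, 0, 0, 0, 1]
    - [-2, 0, 0, 0, 1]
    - [0, 0, 0, 0, 1]
    - [0, 0, 0, 0, 1]
    - [0, 0, 0, 0, 1]
    - [0, 0, 0, 0, 1]
    - [0, 0, 0, 0, 1]
    - [0, 0, 0, 0, 1]
    - [0, 0, 0, 0, 1]

```text
clock: 14.1
tcp_pos: [0.5128, 0.1903, 0.1923]
orientation: [0.707, 0.026, 0.707, -0.026]
wrist_force: [-0.9, 0.1, -0.1]
finger_gap: 0.0001
```

```bash
python3 -c "
from h import *
p=optics.read_camera('scene'); cv2.imwrite('pics/scene8.png',cv2.resize(p['pixels'][145:220,290:370],None,fx=8,fy=8,interpolation=2))
p=optics.read_camera('wrist'); cv2.imwrite('pics/wrist8.png',p['pixels'])
print(env.get_state()['clock'],env.get_state()['tcp_pos'],env.get_state()['wrist_force'])
"
```

```text
14.2 [0.51278654 0.1902731  0.19233253] [ 0.2643316  -0.33530641 -0.14359567]
```

View pics/scene8.png

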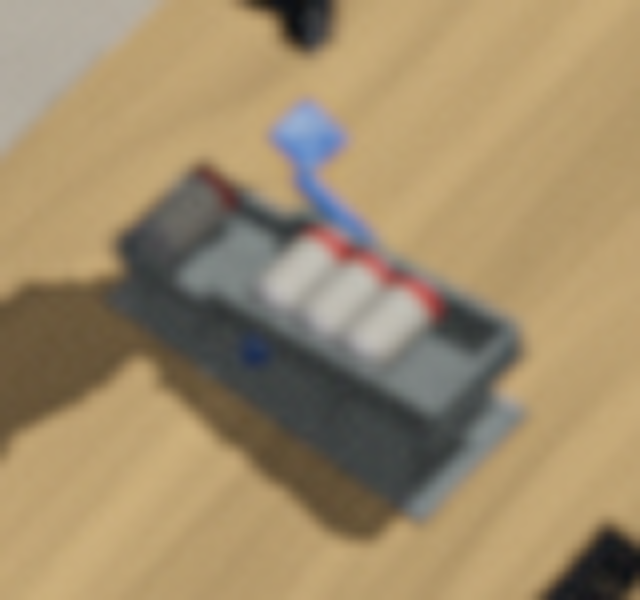

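View pics/wrist8.png

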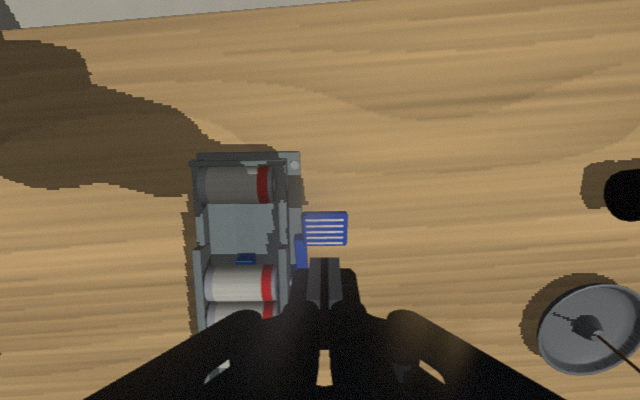

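The jolt made the row roll up to the stop: battery 2 now sits at crop pixel (300,265), where battery 1 started. Next is the second full press.

Emit:
servo_tool:
  moves:
    - [3, 0, 0, 0, 1]
    - [2.8, 0, 0, 0, 1]
    - [1, 0, 0, 0, 1]
    - [0.6, 0, 0, 0, 1]
    - [0.6, 0, 0, 0, 1]
    - [0.6, 0, 0, 0, 1]
    - [0.6, 0, 0, 0, 1]
    - [0.5, 0, 0, 0, 1]
    - [0.2, 0, 0, 0, 1]
    - [0, 0, 0, 0, 1]

```text
clock: 15.45
tcp_pos: [0.5146, 0.1904, 0.0955]
orientation: [0.708, 0.026, 0.705, -0.026]
wrist_force: [-1.6, -0.2, 11.8]
finger_gap: -0.0
```

```bash
python3 -c "
from h import *
p=optics.read_camera('scene'); cv2.imwrite('pics/scene9.png',cv2.resize(p['pixels'][145:220,290:370],None,fx=8,fy=8,interpolation=2))
print(env.get_state()['clock'],env.get_state()['tcp_pos'],env.get_state()['wrist_force'])
"
```

```text
15.5 [0.51452999 0.19044002 0.09552933] [-2.10425978  0.07790024 12.05036097]
```

View pics/scene9.png

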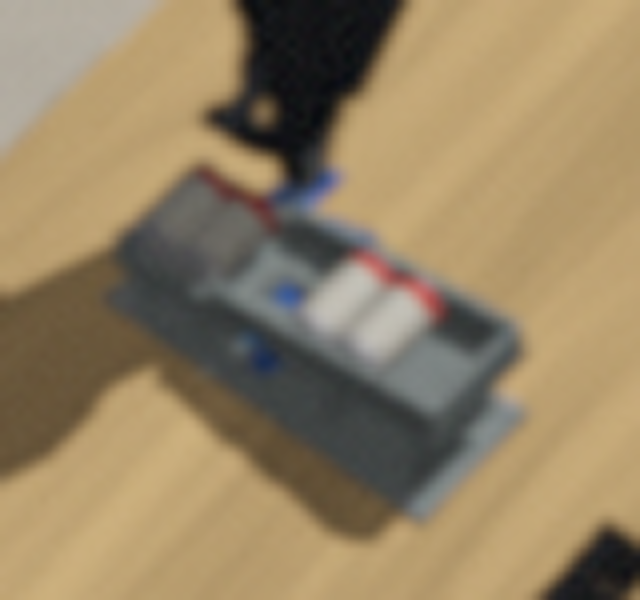

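Both batteries are in the tray and the other two are held by the gate. I'll release the paddle now.

Emit:
servo_tool:
  moves:
    - [-0.6, 0, 0, 0, 1]
    - [-0.6, 0, 0, 0, 1]
    - [-0.6, 0, 0, 0, 1]
    - [-0.8, 0, 0, 0, 1]
    - [-1, 0, 0, 0, 1]
    - [-1, 0, 0, 0, 1]
    - [-1, 0, 0, 0, 1]
    - [-1.5, 0, 0, 0, 1]
    - [-2, 0, 0, 0, 1]
    - [-1, 0, 0, 0, 1]

```text
clock: 16.75
tcp_pos: [0.5132, 0.1904, 0.1958]
orientation: [0.707, 0.026, 0.706, -0.026]
wrist_force: [0.5, 0.1, -0.0]
finger_gap: -0.0002
```

Emit:
servo_tool:
  moves:
    - [-2, 0, 0, 0, 1]
    - [-2, 0, 0, 0, 1]
    - [0, 0, 0, 0, 1]
    - [0, 0, 0, 0, 1]
    - [0, 0, 0, 0, 1]
    - [0, 0, 0, 0, 1]
    - [0, 0, 0, 0, 1]
    - [0, 0, 0, 0, 1]
    - [0, 0, 0, 0, 1]
    - [0, 0, 0, 0, 1]

```text
clock: 18.0
tcp_pos: [0.5128, 0.1903, 0.2343]
orientation: [0.707, 0.026, 0.707, -0.026]
wrist_force: [-0.5, 0.1, 0.7]
finger_gap: -0.0002
```

```bash
python3 -c "
from h import *
p=optics.read_camera('scene'); cv2.imwrite('pics/scene10.png',cv2.resize(p['pixels'][80:350,180:500],None,fx=2.2,fy=2.2,interpolation=2)); cv2.imwrite('pics/scene10d.png',cv2.resize(p['pixels'][145:220,290:370],None,fx=8,fy=8,interpolation=2))
p=optics.read_camera('wrist'); cv2.imwrite('pics/wrist10.png',p['pixels'])
print(env.get_state()['clock'],env.get_state()['tcp_pos'],env.get_state()['wrist_force'])
"
```

```text
18.1 [0.51274804 0.19026066 0.23433669] [0.65728607 0.40554653 0.23772184]
```

View pics/scene10d.png

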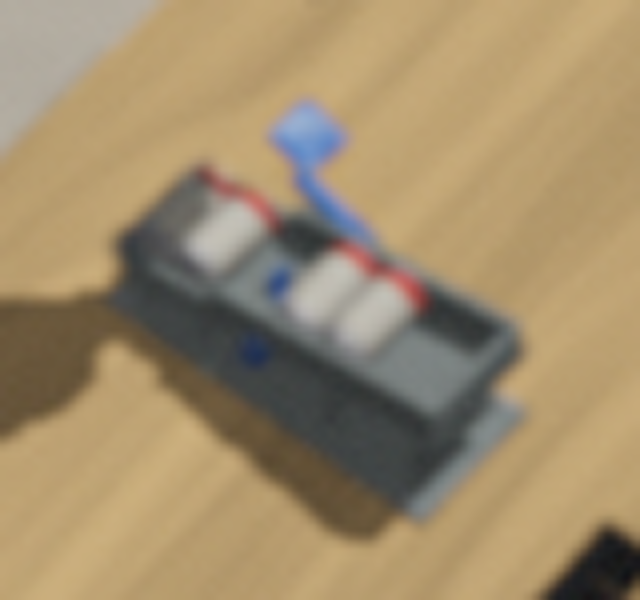

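View pics/scene10.png

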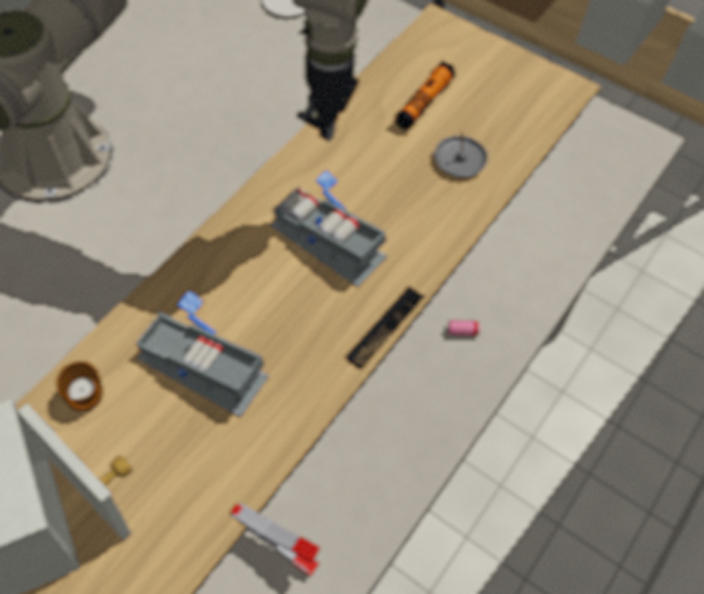

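View pics/wrist10.png

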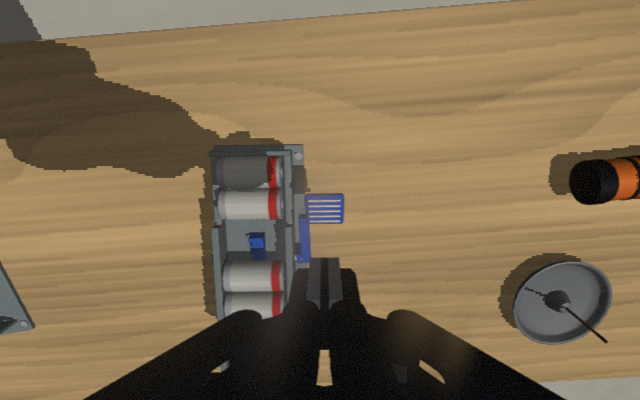

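```bash
python3 -c "
from h import *
from scipy.ndimage import label
for f in ['scene0d','scene4','scene5','scene6','scene8','scene10d']:
    a=cv2.imread(f'pics/{f}.png').astype(float)[80:185,240:370]
    m=np.clip(a[...,0]-a[...,2]-30,0,None)
    y,x=np.mgrid[:m.shape[0],:m.shape[1]]
    print(f,(x*m).sum()/m.sum()/8,(y*m).sum()/m.sum()/8,m.sum())
"
```

```text
scene0d 8.516962231326113 7.91019183642928 106914.0
scene4 8.530964970862417 7.909229798095308 109309.0
scene5 8.524288655077768 7.916093321134492 109300.0
scene6 8.52336473254843 7.917954447431932 108973.0
scene8 8.530320436972016 7.9197451455197525 109023.0
scene10d 8.51609155671132 7.918944749155305 109211.0
```

Emit:
servo_tool:
  moves:
    - [0, 0, 0, 0, 1]
    - [0, 0, 0, 0, 1]
    - [0, 0, 0, 0, 1]
    - [0, 0, 0, 0, 1]
    - [0, 0, 0, 0, 1]
    - [0, 0, 0, 0, 1]
    - [0, 0, 0, 0, 1]
    - [0, 0, 0, 0, 1]
    - [0, 0, 0, 0, 1]
    - [0, 0, 0, 0, 1]

```text
clock: 19.35
tcp_pos: [0.5128, 0.1903, 0.2343]
orientation: [0.707, 0.026, 0.707, -0.026]
wrist_force: [-0.3, 0.6, -0.2]
finger_gap: 0.0003
```

```bash
python3 -c "
from h import *
p=optics.read_camera('scene')['pixels']
d=cv2.resize(p[145:220,290:370],None,fx=8,fy=8,interpolation=2)
a=cv2.imread('pics/scene10d.png'); print('moved since', np.abs(a.astype(int)-d).max(), np.abs(a.astype(int)-d).mean())
z=cv2.imread('pics/scene0.png').astype(int)
for n,(x0,x1,y0,y1) in dict(torch=(355,390,105,140),incense=(375,405,138,165),comb=(335,375,208,248),tea=(203,230,243,268),cab=(140,242,262,355),thin=(240,302,212,268)).items():
    e=np.abs(z-p)[y0:y1,x0:x1]; print(n,e.max(),e.mean().round(2))
"
```

```text
moved since 7 0.7744262152777778
torch 9 4.42
incense 9 4.26
comb 9 4.23
tea 15 3.94
cab 9 4.47
thin 85 8.64
```

```bash
python3 -c "
from workcell import order
print(order.hand_in())"
```

```text
the job is handed in; nothing more can be done
None
```

I pressed the fat dispenser's paddle fully twice with the shut fingertips. Fat batteries 1 and 2 are in the tray, batteries 3 and 4 are still in the lane, and the job is handed in; it gave no verdict.

- **Extra press:** After the first release the row hung about 16 mm short of the stop. I gave the paddle one small partial press of roughly 0.28 rad, below release, and let it spring up. The row then rolled up to the stop, and I made the second full press.
- **How far the presses went:** The first reached its limit, with the wrist force rising to 28 N. The second reached about 12 N, at almost the same depth.
- **Paddle:** It is up again, within 0.02 px of its starting image position.
- **Batteries:** Nothing moved in the dispenser over the last 1.3 s before hand-in. The remaining row again hangs a little short of the stop, held in the lane and well behind the 15 mm limit.
- **Everything else:** The torch, incense dish, comb, tealight and cabinet match their first pictures. The automatic comparison flagged the thin dispenser, which I put down to the arm's shadow because it looks unchanged in the picture.
- **Hand-in:** I handed in at about 19.4 s with the fingers clear.

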